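# Shut the shoe dryer and hold its timer at boost

## Robot

A 6-joint arm with a two-finger parallel gripper is mounted at the origin on the work surface. World frame = base frame: x ahead of the robot, y to its left, z up, the work surface at z = 0. Lengths are in m, angles in rad, forces in N, time in s.
With the tool pointing down it reaches from about 0.275 to 0.825 m from the base axis. Payload 5.2 kg.
Tool frame: the origin (TCP) lies midway between the tips of the shut fingers; the grasp point (between the pads) lies 19 mm behind it (env.grip_depth is the distance from the TCP to the grasp point, in m); z points along the fingers, x is the direction in which the jaws open and shut, and the axes are right-handed (so a half turn about z gives the same grasp; the last joint's range is limited). The gripper opens to 93 mm and grips with 3 to 60 N. Pads are 15 mm wide; open, the fingers measure 128 mm over their backs; the gripper's body (75 mm by 188 mm) begins 65 mm behind the grasp point.
Start: joints at [1.132, 0.259, 1.535, -0, 1.348, -0.203], TCP at [0.128, 0.535, 0.191] pointing down, gripper open.
Joint ranges: [-3.14, 3.14], [-0.91, 2.08], [0.19, 2.58], [-1.22, 4.36], [0.22, 2.71], [-3.12, 3.12]. Speed limits (rad/s): [2.57, 2.57, 3.14, 3.14, 3.14, 3.14].

## Interface

Orientations are given as a rotation vector (axis times angle).
In Python, from cell import get_obs, get_image, calibration, env, nets gives the robot as it stands. The module is installed in compiled form; this text tells all that it offers.
- The arm moves only by the tool servo_tool, never from a script. Its argument "motion" is a list of rows, each a list of 3 entries, a list of its own where there are three numbers: the turn, a rotation vector about the tool's x, y, z in rad, then the shift along the tool's x, y, z in mm, then the opening, from 0 (shut) to 1 (fully open). In form: [[[rx, ry, rz], [tx, ty, tz], gripper], ...]. A call has 1 to 10 rows; each row shifts and turns the commanded pose from where the row before left it, along the tool's axes as they then stand; what a row does not reach is not made up. A row lasts 1/12 s, in which the tool goes at most 41.7 mm and 7.16 degrees, less where a joint would pass 70% of its speed; a pose out of reach is approached as far as the arm can. A call with a gripper value outside its range is refused whole. The fingers move at their own pace and stop on an object; "newtons" is the grip in N (left out, the last holds). Time passes only in rows, so rows that do not move let the fingers close. It gives the time, the measured TCP pose, the force and the opening at its end, in the units of the state.
- get_obs(): the state, without advancing time (a new reading comes with each control period).
- get_image(name): name is "side" or "top" or "wrist"; returns (picture, depth): 384x512x3 uint8, red, green, blue; 384x512 float32, m along the optical axis (not along the pixel's ray), 0 where there is no reading.
- calibration(name): a dict with "fx", "fy", "cx", "cy" (pixels), "k1" (the pictures are not rectified: a ray, as slopes to the right and down, at radius r is drawn at 1 + k1 r^2 times it, then the intrinsics apply), "eye" and "attitude" of the camera in the world; the wrist camera has in their place "tool_from_camera" (4x4, takes a point from camera to tool coordinates, whose origin is the TCP and whose axes are the tool frame's). Camera axes: x right, y up, looking along -z (the intrinsics and any distortion apply to the point x, -y, -z); pixel columns grow to the right and rows downward; lengths in m; the calibration is good to about 2 mm. A picture is of the moment at which its call begins: read the wrist's pose just before it. calibration takes no time and is no camera call.
- env.close_job(): hands the job in, once; it reports no verdict.
Trained networks look in the newest picture that a camera, given by its name, has taken for a name from the list of things; names that differ only in an ending like _2 or _b are one class to them, and where a whole thing is asked for, a point or a joint stands for the part that bears it (a point fixed in the world has none). Each returns a list of dicts, best first, with "score" (0 to 1); they miss things now and then, are a little off and sometimes report something else, mostly with a low value. They report only what shows in the picture. A call takes as long as a camera call. They do not tell look-alikes from the thing itself.
- nets.regions_of(thing, camera): "region" (384x512 bool, what is visible of it).
- nets.spot_point(thing, camera): "point" ([x, y, z] in m, in the coordinates of the camera as it stood for that picture, good to about 4 mm: a listed point, or the origin of a listed thing).
The state is a dict: "t": time; "q": joint angles; "dq": joint speeds; "joint_efforts": joint torques, N m; "ee_pos": TCP position; "ee_rot": TCP orientation; "force": force on the tool from outside, world axes, zero at the start; "wrist_torque": the same for the moment, N m; "finger_gap": finger opening in m.
Only numpy, scipy, OpenCV 4.12 (cv2) and the standard library are available. Lean on these libraries where they do the work, as an engineer would, in place of code of your own. Each camera call takes 0.05 s, during which the arm holds its last target. There are 200 camera calls.

## Task

Get the shoe dryer going: press both blue filter covers down until each snaps shut and stays shut by itself, then press the timer's orange paddle down past the first two clicks to the third click (the red mark), short of its end stop, and keep holding it there, because it springs back when let go. Leave the paddle alone until both covers are shut, do not disturb the scoop, the brush or the bucket handle, and finish with the paddle still held at the third click.

Things in the scene. Friction and masses are not known exactly. Their poses are not given: they have to be found in the camera images.
- dryer: White shoe dryer, fixed: 182 mm deep (x), 220 mm wide (y), 60 mm high in front with two filter bays; behind local x = 10 mm it is 85 mm high, with two round outlets up to 116 mm. Origin: middle of its underside, on the mat (4 mm above the work surface); local -x is the front, +y the left. Cover hinges: along local y at x = 10, z = 63.5 mm. Shut, the covers' tops are level at z = 67 mm.
- cover_left (a joint): Angle of the left blue cover (rad): 0 shut, grows as it opens up, at most 0.95; starts anywhere from 0.45 to 0.85 and stays at any angle by hinge friction. Plate 100 mm wide, 7 mm thick, reaching 96 mm from the hinge to local -x (a nub to 105 mm), centred at dryer local y = +53.5 mm. A spring ball catch at its front edge resists from 0.12 rad on; below 0.05 rad it pulls the cover home and holds it shut.
- cover_left_press (a point): Place to press on the left cover: on its top face, mid-width, 60 mm from the hinge; moves with the cover (when shut at dryer local (-50, +53.5, 67) mm). Swinging it takes about 2 N here, passing the catch about 6 N.
- cover_right (a joint): Angle of the right blue filter cover (rad): as the left one, but centred at dryer local y = -53.5 mm.
- cover_right_press (a point): Place to press on the right cover: on its top face, mid-width, 60 mm from the hinge; moves with the cover (when shut at dryer local (-50, -53.5, 67) mm).
- timer: Grey timer stand, fixed: foot 150 mm (local x -100 to +50) by 100 by 14 mm, two cheeks 68 mm wide over all, 121 mm high, within 42 mm of the dial axis, black dial wheel between them. Origin: underside, below the axis, on the mat (4 mm above the work surface). Axis along local y, 85 mm up; orange paddle towards local -x. Marks on the cheek rims: white rest, 1st, 2nd click; red 3rd.
- dial (a joint): How far the dial is pressed (rad): rest 0, clicks at 0.24, 0.48, 0.72, end stop 0.95. The paddle points (0.42 - value) rad above level: 0.30 below level at the third click. Paddle 34 mm wide, 10 mm thick (its middle plane through the axis), ending 99 mm from the axis in a round bead 4 mm proud. The clicks do not hold: it springs back from everywhere. At the press point about 7 N holds the third click, 8 N passes a click.
- dial_press (a point): Place to press on the paddle: on its top face, mid-width, 70 mm from the axis; moves with the paddle: 118 mm above the mat at rest, 69 mm at the third click.
- scoop: Yellow plastic scoop, 75 x 195 x 40 mm, behind the middle of the mat; origin: underside of the tray's middle. Not to be disturbed.
- brush: Small oak brush, 200 mm long, 40 mm high, with a hanging hole, lying on its bristles at the left; origin: underside of the bristles' middle. Not to be disturbed.
- bail: Stainless bucket handle with a tubular grip, lying flat at the right, 200 x 120 x 22 mm; origin: underside of the grip's middle. Not to be disturbed.
Mind the look-alikes: they are no part of the job. Several things look just like the timer: the one meant starts nearest to the robot's base.

How it is judged:
By the outcome, as a careful person would: the job done as asked, in the order asked, and still so for the second after the job is handed in, while the arm keeps its last pose, push and grip.
It also fails if it takes over 48 s, if anything falls off the work surface, if the arm or the gripper's body presses on something with over 40 N, if the wrist force passes 120 N, or if a joint passes its speed limit or range.

## Working session

There is one attempt and no reset: what is moved stays moved. The work goes in short steps, Python scripts to look and compute and a tool call to move; the robot and the scene stay as the last step left them, time stands still between calls to the robot, and variables do not carry over. Pictures are saved under pics/ and viewed, about 8 in all and at most 12, crops included, and the job is handed in when it is done.

Besides the shell and the picture viewer there is one more tool, called after "Emit:" by a JSON object that holds its "method" and its "body". servo_tool: Moves the arm, as the interface text tells. Its arguments: {"type":"object","properties":{"motion":{"type":"array","items":{"type":"array"}},"newtons":{"type":"number"}},"required":["motion"]}

```bash
mkdir -p pics
cat > h.py <<'E'
import numpy as np, cv2
from scipy.spatial.transform import Rotation as R
from cell import get_obs, get_image, calibration, env, nets
def T(cam):
    c=calibration(cam); M=np.eye(4)
    if 'tool_from_camera' in c:
        o=get_obs(); W=np.eye(4); W[:3,:3]=R.from_rotvec(o['ee_rot']).as_matrix(); W[:3,3]=o['ee_pos']
        return W@np.array(c['tool_from_camera'])
    a=np.array(c['attitude']); M[:3,:3]=a if a.shape==(3,3) else R.from_rotvec(a).as_matrix(); M[:3,3]=c['eye']; return M
def w(p,M): return M[:3,:3]@np.array(p)+M[:3,3]
def cloud(cam,d,M):
    c=calibration(cam); v,u=np.mgrid[:384,:512]
    K=np.array([[c['fx'],0,c['cx']],[0,c['fy'],c['cy']],[0,0,1]])
    n=cv2.undistortPoints(np.stack([u,v],-1).reshape(-1,1,2).astype(float),K,np.array([c['k1'],0,0,0.])).reshape(384,512,2)
    P=np.stack([n[...,0]*d,-n[...,1]*d,-d],-1)
    return P@M[:3,:3].T+M[:3,3]
def save(n,im): cv2.imwrite('pics/'+n,im[...,::-1])
E
cat > a.py <<'E'
from h import *
o=get_obs(); print({k:np.round(v,3) for k,v in o.items()})
print(calibration('top'))
ims=[]
for cam in ['top','side']:
    M=T(cam); im,d=get_image(cam); ims.append(im); save(cam+'0.png',im); np.savez(cam+'0.npz',im=im,d=d)
    for t in ['dryer','cover_left_press','cover_right_press','timer','dial_press','scoop','brush','bail']:
        print(cam,t,[(np.round(w(r['point'],M),3).tolist(),round(float(r['score']),2)) for r in nets.spot_point(t,cam)][:6])
save('both.png',cv2.resize(np.vstack(ims),(512,768))[:, :] if 0 else cv2.resize(np.hstack(ims),(800,300)))
E
python3 a.py
```

```text
{'t': np.float64(0.0), 'q': array([ 1.132,  0.259,  1.536, -0.   ,  1.348, -0.203]), 'dq': array([-0.001,  0.001,  0.001, -0.001,  0.001, -0.001]), 'joint_efforts': array([-1.0000e-03, -4.3732e+01, -2.8402e+01,  7.2000e-02,  4.2000e-02,
       -0.0000e+00]), 'ee_pos': array([0.128, 0.534, 0.19 ]), 'ee_rot': array([ 2.467,  1.944, -0.003]), 'force': array([-0.239, -0.372,  0.552]), 'wrist_torque': array([-0.005,  0.004, -0.015]), 'finger_gap': np.float64(0.093)}
{'fx': 456.5935762820527, 'fy': 456.5935762820527, 'cx': 257.1560315351208, 'cy': 191.848405511676, 'k1': -0.09869851086609437, 'eye': array([0.32964823, 0.12573169, 1.77780496]), 'attitude': array([ 0.09885037, -0.11674794, -1.58577051])}
top dryer [([0.493, -0.197, 0.008], 0.93)]
top cover_left_press [([0.457, -0.142, 0.116], 0.87), ([0.596, 0.433, 0.011], 0.42)]
top cover_right_press [([0.453, -0.251, 0.099], 0.85)]
top timer [([0.492, 0.185, 0.002], 0.89), ([0.361, 0.652, -0.001], 0.72)]
top dial_press [([0.433, 0.205, 0.121], 0.58), ([0.293, 0.657, 0.117], 0.54)]
top scoop [([0.727, 0.061, 0.002], 0.74)]
top brush [([0.597, 0.43, 0.01], 0.81)]
top bail [([0.554, -0.429, 0.002], 0.75)]
side dryer [([0.496, -0.203, 0.007], 0.7)]
side cover_left_press [([0.466, -0.146, 0.116], 0.53)]
side cover_right_press [([0.459, -0.254, 0.097], 0.94)]
side timer [([0.499, 0.187, 0.007], 0.78), ([0.497, -0.202, 0.005], 0.61), ([0.356, 0.648, -0.003], 0.6)]
side dial_press [([0.457, -0.254, 0.098], 0.65), ([0.498, 0.188, 0.004], 0.58), ([0.301, 0.662, 0.123], 0.55), ([0.437, 0.205, 0.12], 0.52)]
side scoop [([0.734, 0.06, 0.005], 0.98)]
side brush [([0.6, 0.433, 0.005], 0.71), ([0.435, 0.202, 0.121], 0.21)]
side bail [([0.561, -0.434, 0.006], 0.83), ([0.733, 0.061, 0.004], 0.71)]
```

View pics/both.png

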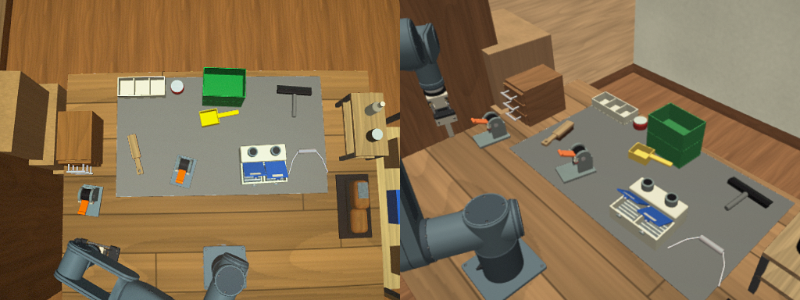

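```bash
cat > b.py <<'E'
from h import *
for cam in ['top','side']:
    z=np.load(cam+'0.npz'); im=z['im']; P=cloud(cam,z['d'],T(cam)); hsv=cv2.cvtColor(im,cv2.COLOR_RGB2HSV)
    H,S,V=[hsv[...,i] for i in range(3)]
    rc=P[...,2]
    def box(x0,x1,y0,y1): return (P[...,0]>x0)&(P[...,0]<x1)&(P[...,1]>y0)&(P[...,1]<y1)&(z['d']>0)
    blue=(H>95)&(H<130)&(S>100)&(P[...,2]>.05)
    for n,b in [('L',box(.3,.6,-.20,-.08)),('R',box(.3,.6,-.32,-.20))]:
        m=cv2.erode((blue&b).astype(np.uint8),np.ones((3,3)))>0; Q=P[m]
        if len(Q)<10: print(cam,n,'few');continue
        c=Q.mean(0); u,s,vt=np.linalg.svd(Q-c); nn=vt[2]*np.sign(vt[2][2])
        print(cam,n,len(Q),'c',c.round(4),'normal',nn.round(3),'rms',s[2]/len(Q)**.5,'min/max',np.percentile(Q,[2,98],axis=0).round(3).tolist())
    org=(H>3)&(H<22)&(S>140)&(V>120)&(P[...,2]>.06)&box(.36,.56,.1,.3)
    Q=P[org]
    if len(Q)>10:
        c=Q.mean(0);u,s,vt=np.linalg.svd(Q-c); print(cam,'paddle',len(Q),c.round(4),vt.round(3).tolist(),np.percentile(Q,[2,98],axis=0).round(3).tolist())
    hi=box(.4,.7,-.33,-.07)&(abs(rc-.089)<.006)&(S<60); 
    if hi.sum()>50: print(cam,'dryer top',cv2.minAreaRect((P[hi][:,:2]*1000).astype(np.float32)),P[hi].mean(0))
    ft=box(.35,.6,.08,.3)&(abs(rc-.018)<.005)
    if ft.sum()>50: print(cam,'foot',cv2.minAreaRect((P[ft][:,:2]*1000).astype(np.float32)))
E
python3 b.py
```

```text
top L 270 c [ 0.4692 -0.1415  0.1055] normal [0.699 0.013 0.715] rms 0.0026163104553481972 min/max [[0.435, -0.186, 0.077], [0.495, -0.1, 0.139]]
top R 393 c [ 0.4667 -0.2499  0.095 ] normal [0.493 0.013 0.87 ] rms 0.0032711921239317225 min/max [[0.427, -0.293, 0.075], [0.499, -0.206, 0.12]]
top paddle 161 [0.4371 0.2017 0.1222] [[-0.872, 0.241, 0.425], [0.261, 0.965, -0.011], [-0.413, 0.101, -0.905]] [[0.406, 0.181, 0.106], [0.468, 0.22, 0.14]]
top dryer top ((527.1211547851562, -195.41818237304688), (114.53105163574219, 218.5153045654297), 2.000403881072998) [ 0.5404294  -0.19167958  0.08970714]
top foot ((474.81390380859375, 189.7027130126953), (250.14967346191406, 216.16795349121094), 1.4274100065231323)
side L 77 c [ 0.4605 -0.1674  0.1152] normal [0.676 0.028 0.737] rms 0.0011534082256110978 min/max [[0.433, -0.195, 0.091], [0.485, -0.114, 0.138]]
side R 329 c [ 0.4679 -0.2567  0.0935] normal [0.488 0.041 0.872] rms 0.001168181904856071 min/max [[0.422, -0.3, 0.076], [0.498, -0.211, 0.117]]
side paddle 151 [0.4375 0.1962 0.1205] [[0.865, -0.234, -0.444], [0.308, 0.946, 0.102], [0.397, -0.225, 0.89]] [[0.407, 0.179, 0.102], [0.473, 0.219, 0.137]]
side dryer top ((527.9840698242188, -198.13760375976562), (223.05419921875, 121.76203155517578), 89.48602294921875) [ 0.53580991 -0.20729727  0.08899096]
side foot ((472.59228515625, 201.2591552734375), (132.0113983154297, 150.2302703857422), 74.60173797607422)
```

The left panel (top view) shows the nearer timer at about (183,172) and its look-alike at (90,200). The dryer is at (263,165) with both covers raised. The right panel (side view) agrees. Next I fly over the left cover with the gripper shut.

Emit:
{"method": "servo_tool", "body": {"motion": [[[0, 0, 0], [0, 0, -30], 0], [[0, 0, 0], [0, 0, -30], 0], [[0, 0, 0], [-29.5, 23.3, 0], 0], [[0, 0, 0], [-29.5, 23.3, 0], 0], [[0, 0, 0], [-29.5, 23.3, 0], 0], [[0, 0, 0], [-29.5, 23.3, 0], 0], [[0, 0, 0], [-29.5, 23.3, 0], 0], [[0, 0, 0], [-29.5, 23.3, 0], 0], [[0, 0, 0], [-29.5, 23.3, 0], 0], [[0, 0, 0], [-29.5, 23.3, 0], 0]], "newtons": 20}}

```text
t: 1.73
ee_pos: [0.2547, 0.2603, 0.2511]
ee_rot: [2.466, 1.946, 0.002]
force: [1.2, 0.5, -0.1]
finger_gap: 0.0303
```

Emit:
{"method": "servo_tool", "body": {"motion": [[[0, 0, 0], [-29.5, 23.3, 0], 0], [[0, 0, 0], [-29.5, 23.3, 0], 0], [[0, 0, 0], [-29.5, 23.3, 0], 0], [[0, 0, 0], [-29.5, 23.3, 0], 0], [[0, 0, 0], [-29.5, 23.3, 0], 0], [[0, 0, 0], [-29.5, 23.3, 0], 0], [[0, 0, 0], [-29.5, 23.3, 0], 0], [[0, 0, 0], [-29.5, 23.3, 0], 0]]}}

```text
t: 2.4
ee_pos: [0.3811, -0.0132, 0.2512]
ee_rot: [2.467, 1.943, 0.001]
force: [0.7, 0.5, 0.8]
finger_gap: 0.0006
```

Emit:
{"method": "servo_tool", "body": {"motion": [[[0, 0, 0], [-29.3, 23, 0], 0], [[0, 0, 0], [-29.3, 23, 0], 0], [[0, 0, 0], [-29.3, 23, 0], 0], [[0, 0, 0], [-29.3, 23, 0], 0], [[0, 0, 0], [0, 0, 0], 0]]}}

```text
t: 2.82
ee_pos: [0.4449, -0.1526, 0.2502]
ee_rot: [2.47, 1.938, -0.002]
force: [0.4, -0.2, 0.1]
finger_gap: 0.0001
```

```bash
cat > c.py <<'E'
import sys
from h import *
M=T('wrist'); im,d=get_image('wrist'); save(sys.argv[1]+'.png',im); print('tcp',get_obs()['ee_pos'].round(4),get_obs()['force'].round(1))
for t in sys.argv[2:]:
    print(t,[(np.round(w(r['point'],M),4).tolist(),round(float(r['score']),2)) for r in nets.spot_point(t,'wrist')][:4])
P=cloud('wrist',d,M); hsv=cv2.cvtColor(im,cv2.COLOR_RGB2HSV); b=(hsv[...,0]>95)&(hsv[...,0]<130)&(hsv[...,1]>100)&(P[...,2]>.05)&(d>0)
for n,m in [('L',b&(P[...,1]>-.2)),('R',b&(P[...,1]<-.2))]:
    Q=P[cv2.erode(m.astype(np.uint8),np.ones((5,5)))>0]
    if len(Q)<200: continue
    c=Q.mean(0); q=(Q-c)[::max(1,len(Q)//2000)]; s,vt=np.linalg.svd(q)[1:]; k=vt[2]*np.sign(vt[2][2])
    print(n,c.round(4),'normal',k.round(3),'angle',np.arctan2(k[0],k[2]).round(3),np.percentile(Q,[1,99],axis=0).round(3).tolist())
E
python3 c.py w1 dryer cover_left_press cover_right_press
```

```text
tcp [ 0.4435 -0.1496  0.2502] [-0.5 -0.   0.4]
dryer [([0.4967, -0.1942, 0.003], 0.82)]
cover_left_press [([0.4623, -0.1432, 0.1068], 0.67), ([0.4968, -0.1938, 0.0012], 0.43)]
cover_right_press [([0.4561, -0.2525, 0.1007], 0.86)]
L [ 0.4636 -0.1422  0.1068] normal [0.684 0.024 0.729] angle 0.753 [[0.428, -0.189, 0.076], [0.496, -0.097, 0.137]]
R [ 0.4627 -0.2487  0.0941] normal [0.489 0.019 0.872] angle 0.511 [[0.42, -0.295, 0.073], [0.499, -0.204, 0.117]]
```

View pics/w1.png

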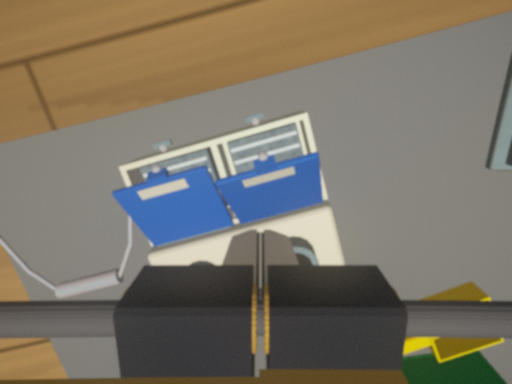

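The wrist view shows the left cover on the image right (270,188), the right cover at (175,208), and the shut fingers above the left one. The measured angles (0.75 and 0.51) agree across views. Next I press the left cover.

Emit:
{"method": "servo_tool", "body": {"motion": [[[0, 0, 0], [6, 0, 30], 0], [[0, 0, 0], [0, 0, 35], 0], [[0, 0, 0], [0, 0, 30], 0], [[0, 0, 0], [0, 0, 15], 0], [[0, 0, 0], [0, 0, 10], 0], [[0, 0, 0], [0, 0, 10], 0], [[0, 0, 0], [0, 0, 8], 0], [[0, 0, 0], [0, 0, 8], 0], [[0, 0, 0], [0, 0, 8], 0], [[0, 0, 0], [0, 0, 6], 0]]}}

```text
t: 3.85
ee_pos: [0.4446, -0.141, 0.0907]
ee_rot: [2.466, 1.944, 0.001]
force: [-0.2, -0.4, 0.5]
finger_gap: 0.0004
```

Emit:
{"method": "servo_tool", "body": {"motion": [[[0, 0, 0], [0, 0, 6], 0], [[0, 0, 0], [0, 0, 6], 0], [[0, 0, 0], [0, 0, 3], 0], [[0, 0, 0], [0, 0, 2], 0]]}}

```text
t: 4.18
ee_pos: [0.444, -0.1408, 0.0734]
ee_rot: [-2.467, -1.944, 0.0]
force: [0.0, 0.0, 0.8]
finger_gap: 0.0001
```

Emit:
{"method": "servo_tool", "body": {"motion": [[[0, 0, 0], [0, 0, 1.5], 0], [[0, 0, 0], [0, 0, 1.5], 0], [[0, 0, 0], [0, 0, 0], 0]]}}

```text
t: 4.43
ee_pos: [0.4442, -0.1409, 0.0708]
ee_rot: [2.467, 1.945, -0.0]
force: [0.6, 1.6, 0.0]
finger_gap: 0.0004
```

```bash
python3 c.py w2 cover_left_press
```

```text
tcp [ 0.4442 -0.1409  0.0709] [ 0.1  0.9 -0.1]
cover_left_press []
L [ 0.4328 -0.1357  0.0967] normal [0.351 0.015 0.936] angle 0.358 [[0.408, -0.19, 0.082], [0.469, -0.096, 0.105]]
R [ 0.4474 -0.2424  0.1024] normal [ 0.464 -0.003  0.886] angle 0.483 [[0.416, -0.293, 0.073], [0.501, -0.201, 0.118]]
```

View pics/w2.png

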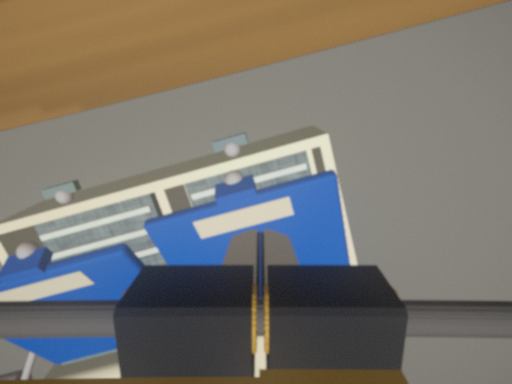

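The cover moved only partway (about 0.36 rad), although the tip reads z = 71 mm with no force. I'll look from the side.

Run:
```python
from h import *
print(get_obs()['ee_pos'],env.grip_depth)
im,d=get_image('side'); np.savez('side1.npz',im=im,d=d)
a=cv2.resize(im[190:340,230:430],(800,600),interpolation=cv2.INTER_CUBIC); save('s1.png',a)
P=cloud('side',d,T('side'))
hsv=cv2.cvtColor(im,cv2.COLOR_RGB2HSV); b=(hsv[...,0]>95)&(hsv[...,0]<130)&(hsv[...,1]>100)&(P[...,2]>.05)&(P[...,1]>-.2)&(P[...,1]<-.08)&(P[...,0]>.3)&(P[...,0]<.6)
Q=P[b]; print(len(Q),Q.mean(0)); vt=np.linalg.svd(Q-Q.mean(0))[2]; print(vt[2])
```

```text
[ 0.44422278 -0.14090437  0.07092423] 0.0188
361 [ 0.44675188 -0.15983639  0.09433765]
[ 0.35060539 -0.00724766  0.93649524]
```

View pics/s1.png

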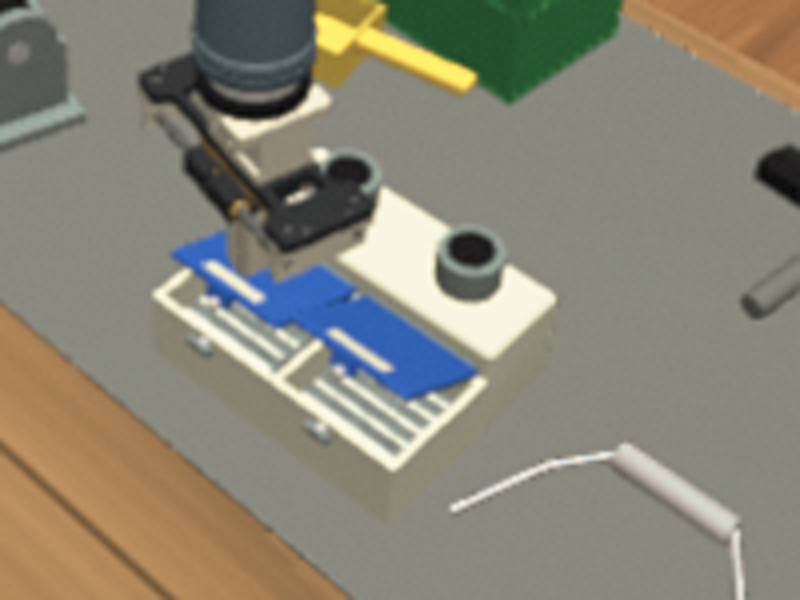

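Run:
```python
from h import *
np.set_printoptions(precision=3,suppress=True)
def proj(cam,p):
    c=calibration(cam);M=T(cam);q=M[:3,:3].T@(np.array(p)-M[:3,3]); x,y=q[0]/-q[2],-q[1]/-q[2]; f=1+c['k1']*(x*x+y*y)
    return c['fx']*x*f+c['cx'],c['fy']*y*f+c['cy'],-q[2]
e=get_obs()['ee_pos']
for dz in (0,.0188,.04,.08): print(dz,'wrist',np.array(proj('wrist',e+[0,0,dz])),'side',np.array(proj('side',e+[0,0,dz])))
print(calibration('wrist')['tool_from_camera'])
z=np.load('side1.npz'); P=cloud('side',z['d'],T('side'))
u,v,_=proj('side',e); u,v=int(u),int(v); print(u,v)
for k in range(-24,6,2): print(v+k,P[v+k,u],z['im'][v+k,u])
im,d=get_image('wrist'); Pw=cloud('wrist',d,T('wrist'))
for r in range(215,300,6): print(r,Pw[r,254],im[r,254])
```

```text
0 wrist [258.864 229.348   0.206] side [290.649 262.988   1.397]
0.0188 wrist [258.728 242.155   0.188] side [290.778 258.489   1.385]
0.04 wrist [258.54  259.924   0.168] side [290.926 253.321   1.371]
0.08 wrist [258.022 308.877   0.13 ] side [291.215 243.29    1.345]
[[ 1.    -0.     0.001  0.001]
 [-0.    -0.962 -0.274 -0.078]
 [ 0.001  0.274 -0.962 -0.193]
 [ 0.     0.     0.     1.   ]]
290 262
238 [ 0.413 -0.165  0.211] [60 58 53]
240 [ 0.414 -0.165  0.203] [146 119  73]
242 [ 0.407 -0.171  0.204] [116 110  99]
244 [ 0.408 -0.171  0.197] [88 85 79]
246 [ 0.436 -0.145  0.15 ] [106  98  85]
248 [ 0.431 -0.149  0.148] [115 109  93]
250 [ 0.436 -0.145  0.134] [115 109  94]
252 [ 0.435 -0.146  0.127] [118 111  96]
254 [ 0.435 -0.147  0.12 ] [112 105  90]
256 [ 0.434 -0.147  0.112] [115 108  93]
258 [ 0.435 -0.147  0.104] [109 112 118]
260 [ 0.431 -0.151  0.102] [215 215 205]
262 [ 0.422 -0.159  0.107] [234 231 206]
264 [ 0.417 -0.164  0.106] [ 80 117 188]
266 [ 0.415 -0.166  0.101] [128 141 160]
215 [ 0.425 -0.139  0.1  ] [217 211 190]
221 [ 0.428 -0.14   0.099] [217 210 191]
227 [ 0.432 -0.141  0.096] [ 77 118 188]
233 [ 0.433 -0.141  0.103] [121 114 108]
239 [ 0.433 -0.14   0.112] [119 111 104]
245 [ 0.433 -0.14   0.118] [119 111 104]
251 [ 0.433 -0.14   0.124] [117 110 102]
257 [ 0.433 -0.14   0.13 ] [114 107  99]
263 [ 0.433 -0.14   0.136] [114 108 100]
269 [ 0.433 -0.14   0.141] [96 89 82]
275 [ 0.433 -0.14   0.145] [95 88 81]
281 [ 0.433 -0.14   0.149] [91 84 77]
287 [ 0.409 -0.133  0.194] [99 79 51]
293 [ 0.409 -0.133  0.197] [111  88  52]
299 [ 0.41  -0.133  0.199] [132 102  54]
```

Run:
```python
import cv2
a=cv2.imread('pics/w1.png');b=cv2.imread('pics/w2.png')
for r in range(221,242,2): print(r,*[ (a[r,c].tolist(),b[r,c].tolist()) for c in (245,254,272,285)])
```

```text
221 ([164, 103, 68], [192, 212, 217]) ([132, 117, 111], [191, 211, 217]) ([157, 175, 180], [189, 136, 109]) ([189, 210, 215], [189, 115, 68])
223 ([142, 117, 107], [191, 211, 217]) ([114, 123, 126], [191, 204, 209]) ([180, 200, 206], [188, 115, 71]) ([197, 218, 223], [188, 113, 67])
225 ([111, 119, 122], [191, 208, 213]) ([142, 157, 163], [190, 158, 145]) ([192, 212, 218], [190, 118, 73]) ([199, 220, 225], [189, 114, 66])
227 ([134, 148, 154], [189, 167, 159]) ([172, 190, 196], [187, 117, 79]) ([198, 219, 224], [188, 117, 71]) ([199, 220, 225], [189, 115, 69])
229 ([164, 182, 188], [185, 120, 83]) ([149, 166, 173], [156, 115, 104]) ([183, 204, 209], [174, 115, 87]) ([198, 220, 225], [190, 116, 67])
231 ([141, 158, 163], [149, 115, 105]) ([105, 114, 121], [109, 113, 118]) ([124, 138, 145], [126, 116, 117]) ([200, 220, 226], [189, 115, 66])
233 ([106, 116, 122], [111, 116, 120]) ([102, 112, 119], [107, 114, 121]) ([103, 112, 119], [108, 113, 119]) ([193, 214, 219], [183, 113, 72])
235 ([102, 111, 117], [105, 113, 119]) ([101, 109, 117], [107, 114, 121]) ([103, 113, 121], [107, 113, 120]) ([146, 165, 171], [145, 115, 106])
237 ([101, 111, 117], [106, 114, 121]) ([100, 110, 117], [106, 113, 120]) ([101, 112, 120], [106, 113, 119]) ([105, 118, 125], [110, 112, 117])
239 ([104, 113, 120], [105, 113, 119]) ([101, 111, 117], [102, 111, 117]) ([100, 111, 118], [107, 113, 118]) ([102, 114, 121], [106, 112, 117])
241 ([102, 110, 118], [105, 112, 118]) ([100, 109, 116], [104, 112, 120]) ([102, 113, 120], [106, 112, 118]) ([101, 115, 123], [104, 109, 114])
```

Emit:
{"method": "servo_tool", "body": {"motion": [[[0, 0, 0], [0, 0, -10], 0], [[0, 0, 0], [0, 0, -10], 0], [[0, 0, 0], [0, 0, -10], 0], [[0, 0, 0], [0, 0, -10], 0], [[0, 0, 0], [0, 0, 0], 0]]}}

```text
t: 5.05
ee_pos: [0.4454, -0.1416, 0.1127]
ee_rot: [2.465, 1.943, 0.002]
force: [0.8, 1.3, -0.2]
finger_gap: 0.0
```

```bash
python3 c.py w3
python3 - <<'E'
from h import *
np.set_printoptions(precision=3,suppress=True)
e=get_obs()['ee_pos'];im,d=get_image('wrist'); Pw=cloud('wrist',d,T('wrist'))
for r in range(215,263,3): print(r,Pw[r,254]-e,im[r,254])
E
```

```text
tcp [ 0.4449 -0.1413  0.1117] [-0.1 -0.1  0.3]
L [ 0.4439 -0.1376  0.0925] normal [0.373 0.013 0.928] angle 0.382 [[0.408, -0.19, 0.072], [0.494, -0.096, 0.105]]
R [ 0.4467 -0.2506  0.1034] normal [0.476 0.015 0.879] angle 0.496 [[0.418, -0.296, 0.085], [0.481, -0.202, 0.118]]
215 [-0.004 -0.002 -0.019] [ 68 117 191]
218 [-0.002 -0.003 -0.02 ] [ 66 117 191]
221 [ 0.001 -0.003 -0.02 ] [ 66 116 192]
224 [ 0.003 -0.004 -0.022] [ 63 114 191]
227 [ 0.006 -0.005 -0.023] [ 63 114 189]
230 [-0.012  0.001  0.028] [112 112 129]
233 [-0.012  0.001  0.032] [117 111 109]
236 [-0.012  0.001  0.035] [117 111 109]
239 [-0.012  0.001  0.04 ] [115 110 107]
242 [-0.012  0.001  0.043] [115 108 106]
245 [-0.012  0.001  0.046] [116 110 105]
248 [-0.012  0.001  0.05 ] [114 109 105]
251 [-0.012  0.001  0.053] [113 107 103]
254 [-0.012  0.001  0.055] [115 108 104]
257 [-0.012  0.001  0.059] [110 106  99]
260 [-0.012  0.001  0.061] [112 106  99]
```

The visible fingertip is about 25 mm above the reported TCP, so the cover has simply followed the real tip down and nothing has gone wrong. I'll continue with that offset and press a little nearer the front edge.

Emit:
{"method": "servo_tool", "body": {"motion": [[[0, 0, 0], [-2, -10, 15], 0], [[0, 0, 0], [0, 0, 15], 0], [[0, 0, 0], [0, 0, 6], 0], [[0, 0, 0], [0, 0, 6], 0], [[0, 0, 0], [0, 0, 5], 0], [[0, 0, 0], [0, 0, 5], 0], [[0, 0, 0], [0, 0, 4], 0], [[0, 0, 0], [0, 0, 3], 0], [[0, 0, 0], [0, 0, 2], 0], [[0, 0, 0], [0, 0, 0], 0]]}}

```text
t: 5.98
ee_pos: [0.434, -0.1405, 0.0498]
ee_rot: [2.467, 1.945, -0.0]
force: [-0.3, -0.0, -0.6]
finger_gap: 0.0008
```

Emit:
{"method": "servo_tool", "body": {"motion": [[[0, 0, 0], [0, 0, 1.5], 0], [[0, 0, 0], [0, 0, 1.5], 0]]}}

```text
t: 6.15
ee_pos: [0.4342, -0.1406, 0.0471]
ee_rot: [2.467, 1.945, 0.0]
force: [-2.1, 0.3, 3.6]
finger_gap: 0.0007
```

Emit:
{"method": "servo_tool", "body": {"motion": [[[0, 0, 0], [0, 0, 1.5], 0], [[0, 0, 0], [0, 0, 0], 0]]}}

```text
t: 6.32
ee_pos: [0.4339, -0.1404, 0.045]
ee_rot: [-2.467, -1.945, -0.0]
force: [0.9, -0.6, -0.4]
finger_gap: 0.0004
```

Emit:
{"method": "servo_tool", "body": {"motion": [[[0, 0, 0], [0, 0, 1.5], 0], [[0, 0, 0], [0, 0, 0], 0]]}}

```text
t: 6.48
ee_pos: [0.434, -0.1404, 0.0436]
ee_rot: [-2.467, -1.945, -0.0]
force: [0.5, 0.5, 0.4]
finger_gap: 0.0006
```

Emit:
{"method": "servo_tool", "body": {"motion": [[[0, 0, 0], [0, 0, 1], 0], [[0, 0, 0], [0, 0, 0], 0]]}}

```text
t: 6.65
ee_pos: [0.4341, -0.1405, 0.0433]
ee_rot: [2.467, 1.945, 0.0]
force: [-1.3, 1.1, 5.3]
finger_gap: 0.0004
```

```bash
python3 c.py w4
```

```text
tcp [ 0.4341 -0.1405  0.0433] [-1.1  1.3  5.9]
L [ 0.4248 -0.1337  0.0694] normal [-0.004  0.001  1.   ] angle -0.004 [[0.403, -0.19, 0.068], [0.452, -0.097, 0.071]]
R [ 0.4567 -0.2414  0.0978] normal [0.489 0.02  0.872] angle 0.511 [[0.442, -0.272, 0.085], [0.479, -0.215, 0.106]]
```

View pics/w4.png

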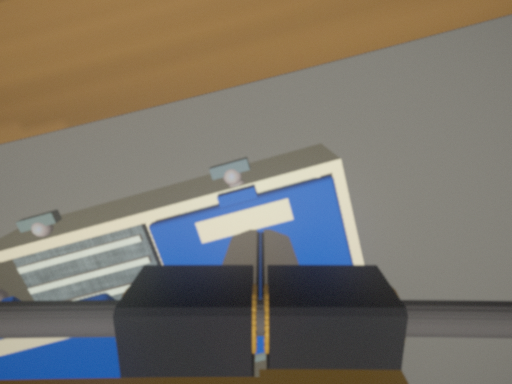

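The picture shows the left cover flush in its bay (240,225) at an angle of about 0, with 6 N under the finger. Tip = TCP + 26 mm is confirmed. Now the right cover.

Emit:
{"method": "servo_tool", "body": {"motion": [[[0, 0, 0], [0, 0, -20], 0], [[0, 0, 0], [0, 0, -30], 0], [[0, 0, 0], [0, 0, -30], 0], [[0, 0, 0], [-35, 9.5, 0], 0], [[0, 0, 0], [-35, 9.5, 0], 0], [[0, 0, 0], [-35, 9.5, 0], 0], [[0, 0, 0], [0, 0, 0], 0]]}}

```text
t: 7.28
ee_pos: [0.4381, -0.2556, 0.1234]
ee_rot: [2.466, 1.938, -0.002]
force: [0.1, -0.9, 1.0]
finger_gap: 0.0004
```

```bash
python3 c.py w5
```

```text
tcp [ 0.4374 -0.2523  0.1228] [-0.4 -0.2 -0.5]
L [ 0.4535 -0.1427  0.0694] normal [-0.001 -0.     1.   ] angle -0.001 [[0.406, -0.191, 0.068], [0.495, -0.097, 0.071]]
R [ 0.4502 -0.2378  0.1008] normal [0.485 0.015 0.874] angle 0.507 [[0.417, -0.297, 0.074], [0.498, -0.203, 0.118]]
```

The left cover stays shut by itself. Now I press the right one, going from TCP z = 123 to 43.

Emit:
{"method": "servo_tool", "body": {"motion": [[[0, 0, 0], [2, 0, 15], 0], [[0, 0, 0], [0, 0, 15], 0], [[0, 0, 0], [0, 0, 8], 0], [[0, 0, 0], [0, 0, 7], 0], [[0, 0, 0], [0, 0, 7], 0], [[0, 0, 0], [0, 0, 7], 0], [[0, 0, 0], [0, 0, 6], 0], [[0, 0, 0], [0, 0, 5], 0], [[0, 0, 0], [0, 0, 4], 0], [[0, 0, 0], [0, 0, 2], 0]]}}

```text
t: 8.17
ee_pos: [0.4373, -0.2472, 0.0465]
ee_rot: [-2.467, -1.945, 0.001]
force: [-1.9, 0.3, 3.4]
finger_gap: 0.0001
```

Emit:
{"method": "servo_tool", "body": {"motion": [[[0, 0, 0], [0, 0, 1.5], 0], [[0, 0, 0], [0, 0, 1.5], 0], [[0, 0, 0], [0, 0, 1], 0], [[0, 0, 0], [0, 0, 0], 0]]}}

```text
t: 8.5
ee_pos: [0.4377, -0.2474, 0.0433]
ee_rot: [2.467, 1.944, 0.0]
force: [-1.4, 0.7, 5.0]
finger_gap: 0.0001
```

```bash
python3 c.py w6
```

```text
tcp [ 0.4378 -0.2474  0.0433] [-1.6  1.2  4.9]
L [ 0.4488 -0.153   0.0695] normal [-0.002  0.001  1.   ] angle -0.002 [[0.404, -0.192, 0.068], [0.493, -0.118, 0.071]]
R [ 0.4287 -0.24    0.07  ] normal [ 0.133 -0.033  0.991] angle 0.134 [[0.407, -0.297, 0.068], [0.456, -0.203, 0.071]]
```

Emit:
{"method": "servo_tool", "body": {"motion": [[[0, 0, 0], [0, 0, -20], 0], [[0, 0, 0], [0, 0, -35], 0], [[0, 0, 0], [0, 0, -35], 0], [[0, 0, 0], [0, 0, -35], 0], [[0, 0, 0], [0, 0, -25], 0]]}}

```text
t: 8.97
ee_pos: [0.4385, -0.2479, 0.1961]
ee_rot: [2.464, 1.942, 0.001]
force: [0.9, -0.8, 0.5]
finger_gap: 0.0007
```

```bash
python3 c.py w7
```

```text
tcp [ 0.4405 -0.2496  0.2005] [ 2.3 -0.8  3.2]
L [ 0.4545 -0.1424  0.0694] normal [-0.    -0.001  1.   ] angle -0.0 [[0.407, -0.19, 0.068], [0.495, -0.098, 0.071]]
R [ 0.4556 -0.2475  0.0695] normal [0.001 0.001 1.   ] angle 0.001 [[0.411, -0.295, 0.068], [0.496, -0.204, 0.071]]
```

Emit:
{"method": "servo_tool", "body": {"motion": [[[0, 0, 0], [36.4, -9.7, 0], 0], [[0, 0, 0], [36.4, -9.7, 0], 0], [[0, 0, 0], [36.4, -9.7, 0], 0], [[0, 0, 0], [36.4, -9.7, 0], 0], [[0, 0, 0], [36.4, -9.7, 0], 0], [[0, 0, 0], [36.4, -9.7, 0], 0], [[0, 0, 0], [36.4, -9.7, 0], 0], [[0, 0, 0], [36.4, -9.7, 0], 0], [[0, 0, 0], [36.4, -9.7, 0], 0]]}}

```text
t: 9.77
ee_pos: [0.429, 0.0935, 0.1928]
ee_rot: [2.467, 1.944, 0.001]
force: [1.0, -0.7, -0.2]
finger_gap: 0.0003
```

Emit:
{"method": "servo_tool", "body": {"motion": [[[0, 0, 0], [36.4, -9.7, 0], 0], [[0, 0, 0], [36.4, -9.7, 0], 0], [[0, 0, 0], [36.4, -9.7, 0], 0], [[0, 0, 0], [0, 0, 0], 0]]}}

```text
t: 10.1
ee_pos: [0.4256, 0.2106, 0.1927]
ee_rot: [-2.46, -1.95, -0.004]
force: [0.2, 0.7, -0.9]
finger_gap: 0.0004
```

```bash
cat > d.py <<'E'
import sys
from h import *
np.set_printoptions(precision=4,suppress=True)
o=get_obs(); print('tcp',o['ee_pos'],'F',o['force'].round(1))
for cam in ['wrist','side','top']:
    M=T(cam); im,d=get_image(cam); P=cloud(cam,d,M); hsv=cv2.cvtColor(im,cv2.COLOR_RGB2HSV)
    if len(sys.argv)>1: save(sys.argv[1]+cam+'.png',im)
    m=(hsv[...,0]<22)&(hsv[...,0]>3)&(hsv[...,1]>150)&(hsv[...,2]>110)&(d>0)&(P[...,2]>.035)&(P[...,0]>.36)&(P[...,0]<.5)&(P[...,1]>.13)&(P[...,1]<.27)
    if cam!='top': print([(w(r['point'],M),round(float(r['score']),2)) for r in nets.spot_point('dial_press',cam)][:3], [(w(r['point'],M),round(float(r['score']),2)) for r in nets.spot_point('timer',cam)][:3])
    Q=P[m]
    if len(Q)<30: print(cam,len(Q)); continue
    c=np.median(Q,0); 
    for _ in range(5):
        vt=np.linalg.svd(Q-Q.mean(0),full_matrices=False)[2]; n=vt[2]*np.sign(vt[2][2]); e=(Q-Q.mean(0))@n; Q=Q[abs(e)<max(.0015,2*e.std())]
    h=np.hypot(n[0],n[1])*np.sign(n[0])
    print(cam,len(Q),Q.mean(0),'n',n,'elev',np.arctan2(h,n[2]).round(3),'value',(.42-np.arctan2(h,n[2])).round(3),'yaw',np.arctan2(n[1],n[0]).round(3),np.percentile(Q,[1,99],axis=0).tolist())
    # value from plane distance: axis height 89
E
python3 d.py p0
```

```text
tcp [0.4256 0.2106 0.1927] F [ 0.2  0.7 -0.9]
[(array([0.4349, 0.2025, 0.1205]), 0.55)] [(array([0.4933, 0.1938, 0.0066]), 0.6)]
wrist 2542 [0.4257 0.2067 0.1462] n [0.3577 0.9338 0.0022] elev 1.569 value -1.149 yaw 1.205 [[0.39123761367477333, 0.18293904784601553, 0.1078608869323009], [0.4584701931305978, 0.22545534269589176, 0.3246946612408656]]
[(array([0.3001, 0.6594, 0.1195]), 0.76), (array([0.4363, 0.2036, 0.1225]), 0.59), (array([0.7327, 0.0624, 0.0052]), 0.5)] [(array([ 0.3573,  0.6427, -0.0013]), 0.98), (array([0.4975, 0.1856, 0.0062]), 0.8), (array([ 0.4497, -0.2548,  0.0695]), 0.39)]
side 119 [0.4397 0.1963 0.1202] n [ 0.4066 -0.1553  0.9003] elev 0.45 value -0.03 yaw -0.365 [[0.40765303082508575, 0.17783871154816297, 0.10325980398016352], [0.4736600333380808, 0.21556149698628702, 0.13731933490623102]]
top 0
```

View pics/p0wrist.png

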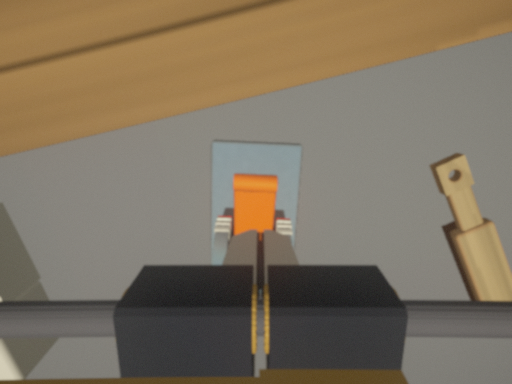

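Both covers read 0.00 rad untouched. The picture shows the paddle at (256,205), lined up with the fingers at (261,240), and the cheek marks at (222,226) and (285,226). Next I go down onto the paddle.

Emit:
{"method": "servo_tool", "body": {"motion": [[[0, 0, 0], [-2, 3, 25], 0], [[0, 0, 0], [0, 0, 30], 0], [[0, 0, 0], [0, 0, 25], 0], [[0, 0, 0], [0, 0, 8], 0], [[0, 0, 0], [0, 0, 8], 0], [[0, 0, 0], [0, 0, 7], 0], [[0, 0, 0], [0, 0, 6], 0], [[0, 0, 0], [0, 0, 6], 0], [[0, 0, 0], [0, 0, 5], 0], [[0, 0, 0], [0, 0, 0], 0]]}}

```text
t: 11.28
ee_pos: [0.4293, 0.2019, 0.0737]
ee_rot: [-2.468, -1.943, -0.001]
force: [-2.4, 0.4, 5.7]
finger_gap: 0.0004
```

```bash
sed -i 's/(P\[...,2\]>.035)/(P[...,2]>.035)\&(P[...,2]<.145)/' d.py; python3 d.py p1
```

```text
tcp [0.4293 0.2019 0.0737] F [-2.4  0.4  5.7]
[(array([0.4259, 0.2066, 0.0974]), 0.6)] []
wrist 2660 [0.4103 0.2118 0.1025] n [ 0.2308 -0.0698  0.9705] elev 0.244 value 0.176 yaw -0.294 [[0.39638694303522465, 0.19409885089477977, 0.09867461271013259], [0.4313867187168317, 0.22841153343295395, 0.10620313949100145]]
[(array([0.3008, 0.6582, 0.1218]), 0.74), (array([0.4276, 0.206 , 0.1031]), 0.69)] [(array([0.4982, 0.186 , 0.0066]), 0.95), (array([ 0.36  ,  0.6456, -0.0009]), 0.89)]
side 117 [0.4289 0.1974 0.1007] n [ 0.1187 -0.1282  0.9846] elev 0.176 value 0.244 yaw -0.824 [[0.39861564396226945, 0.17910263634280857, 0.09229562641976213], [0.46622514506267676, 0.22328208320684137, 0.10990256464879176]]
top 0
```

Emit:
{"method": "servo_tool", "body": {"motion": [[[0, 0, 0], [0, 0, 4], 0], [[0, 0, 0], [0, 0, 4], 0], [[0, 0, 0], [0, 0, 4], 0], [[0, 0, 0], [0, 0, 3], 0], [[0, 0, 0], [0, 0, 0], 0]]}}

```text
t: 12.05
ee_pos: [0.4292, 0.2021, 0.059]
ee_rot: [-2.468, -1.944, -0.001]
force: [-3.9, 1.4, 6.5]
finger_gap: 0.0005
```

```bash
cat > e.py <<'E'
import sys
from h import *
o=get_obs(); print('tcp',o['ee_pos'].round(4),'F',o['force'].round(1))
for cam in ['wrist','side']:
    M=T(cam); im,d=get_image(cam); P=cloud(cam,d,M); hsv=cv2.cvtColor(im,cv2.COLOR_RGB2HSV); save(sys.argv[1]+cam+'.png',im)
    m=(hsv[...,0]<22)&(hsv[...,0]>3)&(hsv[...,1]>150)&(hsv[...,2]>110)&(d>0)&(P[...,2]>.035)&(P[...,2]<.145)
    Q=P[m]-[.497,.187,.089]; u=np.array([-.964,.266]); s=Q[:,:2]@u; lat=Q[:,:2]@[-.266,-.964]
    k=(s>.03)&(s<.11)&(abs(lat)<.015); s,z=s[k],Q[k,2]
    print(cam,'s range',np.percentile(s,[1,99]).round(3))
    for a in np.arange(.04,.105,.006):
        j=(s>=a)&(s<a+.006)
        if j.sum()>4:
            S,Z=np.median(s[j]),np.median(z[j]); r=np.hypot(S,Z); al=np.arctan2(Z,S)-np.arcsin(.005/r)
            print('  s %.3f z %.4f n %d value %.3f'%(S,Z,j.sum(),.42-al))
E
python3 e.py p2
```

```text
tcp [0.4292 0.2021 0.059 ] F [-3.9  1.4  6.5]
wrist s range [0.05  0.103]
  s 0.044 z -0.0011 n 16 value 0.560
  s 0.048 z -0.0017 n 15 value 0.559
  s 0.067 z 0.0184 n 26 value 0.223
  s 0.074 z 0.0157 n 53 value 0.276
  s 0.080 z -0.0055 n 534 value 0.551
  s 0.085 z -0.0063 n 634 value 0.553
  s 0.091 z -0.0062 n 542 value 0.543
  s 0.097 z -0.0042 n 675 value 0.514
  s 0.102 z -0.0066 n 438 value 0.534
side s range [0.033 0.1  ]
  s 0.043 z 0.0002 n 7 value 0.532
  s 0.055 z 0.0006 n 5 value 0.499
  s 0.079 z -0.0036 n 11 value 0.528
  s 0.085 z -0.0048 n 9 value 0.535
  s 0.092 z -0.0015 n 9 value 0.490
  s 0.097 z -0.0030 n 12 value 0.503
```

Emit:
{"method": "servo_tool", "body": {"motion": [[[0, 0, 0], [0, 0, 3], 0], [[0, 0, 0], [0, 0, 3], 0], [[0, 0, 0], [0, 0, 2], 0], [[0, 0, 0], [0, 0, 0], 0]]}}

```text
t: 12.48
ee_pos: [0.43, 0.2019, 0.0512]
ee_rot: [2.467, 1.943, 0.003]
force: [-2.2, 0.3, 5.7]
finger_gap: 0.0003
```

```bash
python3 e.py p3
```

```text
tcp [0.43   0.2019 0.0512] F [-2.2  0.3  5.7]
wrist s range [0.046 0.101]
  s 0.044 z -0.0067 n 16 value 0.684
  s 0.048 z -0.0077 n 15 value 0.681
  s 0.063 z 0.0120 n 5 value 0.310
  s 0.067 z 0.0107 n 29 value 0.335
  s 0.074 z -0.0139 n 72 value 0.673
  s 0.079 z -0.0157 n 674 value 0.678
  s 0.085 z -0.0174 n 644 value 0.679
  s 0.091 z -0.0168 n 530 value 0.656
  s 0.097 z -0.0168 n 720 value 0.641
  s 0.100 z -0.0200 n 137 value 0.665
side s range [0.038 0.098]
  s 0.043 z -0.0046 n 7 value 0.643
  s 0.075 z -0.0133 n 5 value 0.661
  s 0.079 z -0.0151 n 14 value 0.671
  s 0.085 z -0.0166 n 12 value 0.671
  s 0.092 z -0.0141 n 10 value 0.627
  s 0.096 z -0.0155 n 10 value 0.632
```

Emit:
{"method": "servo_tool", "body": {"motion": [[[0, 0, 0], [0, 0, 1], 0], [[0, 0, 0], [0, 0, 1], 0], [[0, 0, 0], [0, 0, 1], 0], [[0, 0, 0], [0, 0, 0], 0]]}}

```text
t: 12.92
ee_pos: [0.4305, 0.2019, 0.0486]
ee_rot: [2.467, 1.943, 0.004]
force: [-2.3, 0.0, 7.1]
finger_gap: 0.0002
```

```bash
python3 e.py p4
```

```text
tcp [0.4305 0.2019 0.0486] F [-2.3  0.   7.1]
wrist s range [0.046 0.1  ]
  s 0.044 z -0.0086 n 12 value 0.725
  s 0.048 z -0.0097 n 16 value 0.720
  s 0.063 z 0.0091 n 9 value 0.355
  s 0.067 z 0.0081 n 26 value 0.374
  s 0.075 z -0.0176 n 100 value 0.717
  s 0.079 z -0.0190 n 726 value 0.718
  s 0.085 z -0.0211 n 633 value 0.720
  s 0.091 z -0.0203 n 540 value 0.692
  s 0.097 z -0.0213 n 736 value 0.686
side s range [0.038 0.097]
  s 0.049 z -0.0073 n 5 value 0.670
  s 0.078 z -0.0182 n 14 value 0.711
  s 0.084 z -0.0201 n 10 value 0.714
  s 0.091 z -0.0189 n 12 value 0.679
  s 0.095 z -0.0189 n 7 value 0.668
```

The dial reads about 0.72 in two views, with 7 N on the tool. I'll hold a moment and check stability, the covers and the other objects.

Emit:
{"method": "servo_tool", "body": {"motion": [[[0, 0, 0], [0, 0, 0.3], 0], [[0, 0, 0], [0, 0, 0], 0], [[0, 0, 0], [0, 0, 0], 0], [[0, 0, 0], [0, 0, 0], 0], [[0, 0, 0], [0, 0, 0], 0], [[0, 0, 0], [0, 0, 0], 0]]}}

```text
t: 13.52
ee_pos: [0.4305, 0.2019, 0.0484]
ee_rot: [2.467, 1.943, 0.004]
force: [-2.1, -0.3, 8.4]
finger_gap: 0.0003
```

```bash
python3 e.py p5 | grep -v ' n .\?. '
python3 - <<'E'
from h import *
M=T('top'); im,d=get_image('top')
for t in ['scoop','brush','bail']: print(t,[(np.round(w(r['point'],M),3).tolist(),round(float(r['score']),2)) for r in nets.spot_point(t,'top')][:2])
P=cloud('top',d,M); hsv=cv2.cvtColor(im,cv2.COLOR_RGB2HSV); b=(hsv[...,0]>95)&(hsv[...,0]<130)&(hsv[...,1]>100)&(P[...,0]>.38)&(P[...,0]<.52)
for s in [(-.2,-.09),(-.31,-.2)]:
    Q=P[b&(P[...,1]>s[0])&(P[...,1]<s[1])]; print(len(Q),np.percentile(Q[:,2],[2,98]))
a=cv2.imread('pics/p5wrist.png')[130:280,160:360]; b=cv2.imread('pics/p5side.png')[120:270,170:370]
cv2.imwrite('pics/fin.png',np.hstack([cv2.resize(x,(400,300),interpolation=3) for x in (a,b)]))
E
```

```text
tcp [0.4305 0.2019 0.0484] F [-2.1 -0.3  8.4]
wrist s range [0.044 0.1  ]
  s 0.079 z -0.0193 n 737 value 0.721
  s 0.085 z -0.0213 n 630 value 0.723
  s 0.091 z -0.0206 n 546 value 0.695
  s 0.097 z -0.0216 n 728 value 0.688
side s range [0.037 0.096]
scoop [([0.728, 0.057, 0.004], 0.55)]
brush [([0.596, 0.43, 0.005], 0.93), ([0.556, -0.429, 0.002], 0.43)]
bail [([0.556, -0.433, 0.002], 0.64), ([0.446, -0.255, 0.072], 0.59)]
589 [0.06434178 0.08084719]
591 [0.06444396 0.0810662 ]
```

View pics/fin.png

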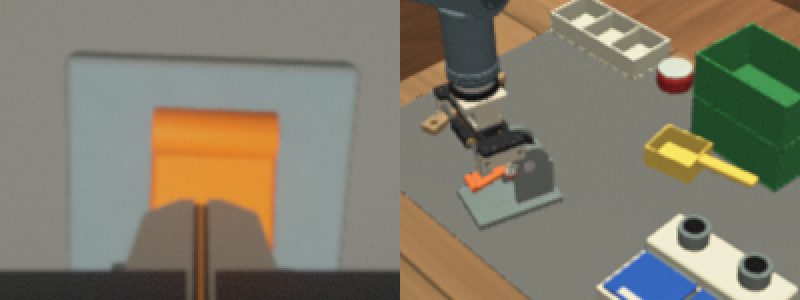

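The finger sits on the paddle (left panel, 205,230), both covers look shut, and the scoop, brush and handle are where they started. I'm handing in.

```bash
python3 -c "
from cell import *
env.close_job(); o=get_obs(); print(o['t'],o['ee_pos'],o['force'])"
```

```text
the job is handed in; nothing more can be done
the job is handed in; nothing more can be done
```

I pressed the left cover shut, then the right, and then pressed the paddle of the timer nearest the base to the third click. The arm was still holding it there when I handed in, at about 14 s on the robot's clock.

- **Covers:** With the finger lifted clear, both read 0.00 rad and were level with the dryer's top. A rougher look from the top camera at the end, and the last picture, also showed them shut.
- **Paddle:** The wrist camera put the dial at about 0.72 rad. The side camera gave about 0.71 just before a final 0.3 mm press. It stayed steady over half a second with about 8 N on the tool. I did not read the red mark itself in a picture.
- **Scoop, brush and bucket handle:** All three were within about 4 mm of where they started, which is the networks' error.

**One disagreement:** The real fingertip of the shut gripper sat about 26 mm short of the reported TCP. My first press on the left cover therefore left it half open at about 0.36 rad. I allowed for the offset from then on.

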